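# Return two ink moulds to their labelled bays behind sprung dust flaps

### The job

Two ink moulds are still standing out on the bench: put each one back into its own bay of the sloping mould cabinet, the bay whose label on the ledge above it carries a specimen of the ink that mould makes (the straight bar for the square-topped mould, the round cake for the round-topped one). Push each mould in base first, through the sprung dust flap, until it is fully home and the flap has swung shut behind it. Leave everything else on the bench where it is.

Things in the scene. Friction and masses are not known exactly. Their poses are not given: they have to be found in the camera images.
- bar_mould: Square-topped wooden mould plate for bar ink, standing on edge on the bench. A plain block 110 mm long (its y axis), 30 mm thick (x), 80 mm high (z), 0.18 to 0.33 kg; a black bar-shaped cavity 78 x 20 mm shows on both large faces. Origin: centre of its underside; z up. Both faces are alike, so it may go in either way round.
- bar_top (a point): Centre of the top edge of the square-topped mould: 80 mm above its origin along its z.
- round_mould: Round-topped wooden mould plate for round ink cakes, standing on edge. 80 mm long (its y axis), 30 mm thick (x), 80 mm high (z); the lower 40 mm is square, the upper 40 mm a half circle of radius 40 mm; a black disc-shaped cavity 48 mm across shows on both faces. 0.18 to 0.33 kg. Origin: centre of its underside; z up. It may go in either way round.
- round_top (a point): Crest of the round-topped mould: 80 mm above its origin along its z.
- cabinet: Wooden mould cabinet, fixed, desk-like, 165 mm deep (x), 420 mm wide (y). Its front (-x, to the robot) is 116 mm high; from there a face rises away from the robot at 30 degrees to the horizontal to a level ledge, 66 mm deep and 173 mm high, along the back. Three equal bays open in the face, 130 mm apart along y. Origin: centre of the underside; middle opening's centre at (-30, 0, 145) mm.
- bar_label: Label of the bar bay, fixed flat on the cabinet's ledge right above its bay; it may be over any of the three. A pale card 58 x 90 mm with a black ink bar 18 x 70 x 9 mm on it, long way along y. Origin: centre of the card's underside, axes as the cabinet's. The opening of its bay is centred (-82, 0, -28) mm from here in these axes.
- bar_bay (a point): Centre of the bar bay's opening, in the plane of the sloping face. z points into the bay (down and away from the robot, 30 degrees from vertical), y along the opening's 118 mm width, x down the slope across its 40 mm height. The bay runs straight in: floor at x = +20 mm, flap's hinge at x = -21 mm, flat stop at z = 126 mm. A mould home on the stop has its top at z = 46 mm.
- round_label: Label of the round bay, like the bar label but with a round black ink cake 48 mm across, 9 mm thick. Its bay lies as for the bar label.
- round_bay (a point): Centre of the opening of the round bay; axes and sizes as for the bar bay.
- twin_label: Label of the third bay, with two short black ink sticks side by side, each 44 x 15 mm. Its mould is in the screw press at the bench's left edge beside the robot (fixed, 420 mm high, within 210 mm of x = 100, y = 640 mm) and is not part of this job: its bay stays empty.
- flap_left (a joint): Dust flap over the left (+y) bay's opening: an aluminium leaf 40 mm long, hinged on the opening's upper edge. Rad: 0 shut, grows as it is pushed inward, at most 1.5. A spring shuts it: under 1 N at its free edge starts it, 2 to 3 N wide open. It rides on a mould going in and swings shut only when the mould's top is 39 mm or more inside.
- flap_middle (a joint): Dust flap of the middle bay, as the left one. The flaps drag on a mould: one let go half-way in may stay there or slide, and if it stays must be pushed the rest of the way, for example with closed fingertips; 2 to 10 N do it.
- flap_right (a joint): Dust flap of the right bay (-y side), as the left one.
- jar: Closed glass jar, 60 mm across, 90 mm high, standing among the moulds. Origin: centre of its underside.
- tub: Open blue plastic tub, 96 mm across the rim, 45 mm high, among the moulds. Origin: centre of its underside.
- weight: Steel balance weight, 48 mm across up to 40 mm, then a knob 24 mm across up to 66 mm, among the moulds. Origin: centre of its underside.
- beaker: Open steel beaker, 62 mm across, 75 mm high, among the moulds. Origin: centre of its underside.
- brush: Flat brush lying on the bench near the far edge, 190 mm long, 20 mm high, its handle to its own -x. Origin: half-way along, underside. Beyond it, along the far edge, lies a low drying board 30 mm high; a two-pan balance 190 mm high stands along the right edge (y below -520 mm).
- billet: Pale wooden billet 45 x 150 x 45 mm, lying in front of the robot. Origin: centre of its underside, long way along y.
Things that resemble listed ones, but are neither listed nor needed, are in the scene too. Leave any yellow look-alike of the bar_mould alone.

How it is judged (in metres and radians):
At the end, for the whole second after the job is handed in: Each mould rests base first in the bay under its own label, the middle of its top edge 36 to 60 mm inside the face and within 30 mm of the bay's middle along its width; all three dust flaps are shut (within 0.1 rad) (z of bar_top in the frame of bar_bay between 0.036 and 0.06 m and x of bar_top in the frame of bar_bay between -0.02 and 0.02 m and y of bar_top in the frame of bar_bay between -0.03 and 0.03 m and linear speed of each of bar_mould, round_mould below 0.02 m/s and z of round_top in the frame of round_bay between 0.036 and 0.06 m and x of round_top in the frame of round_bay between -0.02 and 0.02 m and y of round_top in the frame of round_bay between -0.03 and 0.03 m and value of joint each of flap_left, flap_middle, flap_right below 0.1 rad); the robot touches nothing.
It fails at once if the jar or the tub is moved by more than 40 mm (distance of any of jar, tub from where it was at the start of the episode above 0.04 m).
It fails at once if the balance weight or the beaker is moved by more than 40 mm (distance of any of weight, beaker from where it was at the start of the episode above 0.04 m).
It fails at once if the brush or the billet is moved by more than 40 mm (distance of any of brush, billet from where it was at the start of the episode above 0.04 m).
It also fails if it takes over 67 s, if anything falls off the work surface, if the arm or the gripper's body presses on something with over 40 N, if the wrist force passes 120 N, or if a joint passes its speed limit or range.

### The arm

A 6-joint arm with a two-finger parallel gripper is mounted at the origin on the work surface. World frame = base frame: x ahead of the robot, y to its left, z up, the work surface at z = 0. Lengths are in mm, angles in rad, forces in N, time in s.
With the tool pointing down it reaches from about 250 to 775 mm from the base axis. Payload 4 kg.
Tool frame: the origin (TCP) lies midway between the tips of the shut fingers; the grasp point (between the pads) lies 19 mm behind it; y points along the fingers, x is the direction in which the jaws open and shut, and the axes are right-handed (so a half turn about y gives the same grasp; the last joint's range is limited). The gripper opens to 85 mm and grips with 20 to 120 N. Pads are 22 mm wide; open, the fingers measure 114 mm over their backs; the gripper's body (76 mm by 85 mm) begins 54 mm behind the grasp point. The pads swing forward as they close: fully open they stand 13 mm farther back than shut.
Start: joints at [-1.379, 0.087, 1.371, -0, 1.684, -0.103], TCP at [159.798, -526.291, 231.341] pointing down, gripper open.
Joint ranges: [-3.1, 3.1], [-0.76, 2.03], [0.27, 2.55], [-1.08, 4.22], [0.17, 2.65], [-2.57, 2.57]. Speed limits (rad/s): [2.79, 2.79, 3.14, 3.14, 3.14, 3.14].

### API

Orientations are given as a unit quaternion [w, x, y, z].
In Python, from workcell import ctrl, optics, spotter gives the robot as it stands.
- The arm moves only by the tool step_arm, never from a script. Its argument "deltas" is a list of rows, each a list of 7 numbers: the shift along the tool's x, y, z in cm, then the turn, a rotation vector about the tool's x, y, z in degrees, then the opening, from 0 (shut) to 1 (fully open). A call has 1 to 5 rows; each row shifts and turns the pose as measured when the row begins, along the tool's axes as they then stand; what a row does not reach is not made up. A row lasts 1/8 s, in which the tool goes at most 62.5 mm and 10.7 degrees, less where a joint would pass 70% of its speed; a pose out of reach is approached as far as the arm can. A call is refused whole if a number of a shift passes 6.25 or a number of a turn 10.7, either way. A call with a gripper value outside its range is refused whole. The fingers move at their own pace and stop on an object; "force" is the grip in N (left out, the last holds). Time passes only in rows, so rows that do not move let the fingers close. It gives the time, the measured TCP pose, the force and the opening at its end, in the units of the state.
- ctrl.state(): the state, without advancing time (a new reading comes with each control period).
- optics.snapshot(name): name is "side" or "top"; returns a dict with "pixels" (480x640x3 uint8, blue, green, red), "fx", "fy", "cx", "cy" (pixels), "position" and "attitude" of the camera in the world. Camera axes: x right, y down, z forward; pixel columns grow to the right and rows downward; lengths in mm; the calibration is good to about 2 mm. A picture is of the moment at which its call begins. There is no depth.
- ctrl.sign_off(): hands the job in, once; it reports no verdict.
Trained networks look in a picture, given as the dict that the camera call returned (one of the last four; its "shot" number tells which), for a name from the list of things; names that differ only in an ending like _2 or _b are one class to them, and where a whole thing is asked for, a point or a joint stands for the part that bears it (a point fixed in the world has none). Each returns a list of dicts, best first, with "p" (0 to 1); they miss things now and then, are a little off and sometimes report something else, mostly with a low value. They report only what shows in the picture. A call takes as long as a camera call. They do not tell look-alikes from the thing itself.
- spotter.masks_of(label, picture): "mask" (480x640 bool, what is visible of it) and "box" ([left, top, width, height] in pixels, round what is visible of it).
- spotter.pinpoint(label, picture): "at" ([column, row] in pixels: a listed point, or the origin of a listed thing).
The state is a dict: "clock": time; "qpos": joint angles; "joint_vel": joint speeds; "joint_efforts": joint torques, N m; "tool_pos": TCP position; "eef_rot": TCP orientation; "contact_force": force on the tool from outside, world axes, zero at the start; "moment": the same for the moment, N m; "gripper_width": finger opening in mm.
Only numpy, scipy, OpenCV 4.12 (cv2) and the standard library are available. Lean on these libraries where they do the work, as an engineer would, in place of code of your own. Each camera call takes 0.05 s, during which the arm holds its last target. There are 200 camera calls.

## Working session

There is one attempt and no reset: what is moved stays moved. The work goes in short steps, Python scripts to look and compute and a tool call to move; the robot and the scene stay as the last step left them, time stands still between calls to the robot, and variables do not carry over. Pictures are saved under pics/ and viewed, about 8 in all and at most 12, crops included, and the job is handed in when it is done.

Besides the shell and the picture viewer there is one more tool, called after "Request:" by a JSON object that holds its "method" and its "body". step_arm: Moves the arm, as the interface text tells. Its arguments: {"type":"object","properties":{"deltas":{"type":"array"},"force":{"type":"number"}},"required":["deltas"]}

```bash
mkdir -p pics; ls; cat > h.py <<'E'
import numpy as np, cv2
from scipy.spatial.transform import Rotation as R
from workcell import ctrl, optics, spotter
def rot(q): return R.from_quat([q[1],q[2],q[3],q[0]]).as_matrix()
def ray(p,uv):
    d=rot(p["attitude"])@np.array([(uv[0]-p["cx"])/p["fx"],(uv[1]-p["cy"])/p["fy"],1]); return np.array(p["position"]),d
def onz(p,uv,z):
    o,d=ray(p,uv); return o+d*(z-o[2])/d[2]
def proj(p,X):
    c=rot(p["attitude"]).T@(np.array(X)-p["position"]); return np.array([p["fx"]*c[0]/c[2]+p["cx"],p["fy"]*c[1]/c[2]+p["cy"]])
E
python3 - <<'E'
from h import *
for n in("top","side"):
    p=optics.snapshot(n); cv2.imwrite(f"pics/{n}0.png",p["pixels"])
    print(n,p["position"],p["attitude"],p["fx"],p["cx"],p["cy"])
    for l in ["bar_mould","bar_top","round_mould","round_top","bar_label","round_label","twin_label","cabinet","jar","tub","weight","beaker","brush","billet"]:
        print(l,[(np.round(d["at"]).tolist(),round(d["p"],2), np.round(onz(p,d["at"],{"bar_top":80,"round_top":80}.get(l,173 if "label" in l else 0))).tolist()) for d in spotter.pinpoint(l,p)][:4])
E
```

```text
pics
top [ 219.20864516  -12.55765933 1492.72570212] [ 0.07364761 -0.70161475  0.70466701 -0.07587604] 490.11067355575454 324.3576821693272 244.0550590076045
bar_mould [([471.0, 213.0], 0.88, [637.0, -483.0, 0.0]), ([386.0, 223.0], 0.69, [607.0, -212.0, 0.0]), ([374.0, 320.0], 0.67, [305.0, -166.0, 0.0])]
bar_top [([378.0, 321.0], 0.87, [297.0, -171.0, 80.0]), ([389.0, 222.0], 0.86, [589.0, -211.0, 80.0]), ([485.0, 202.0], 0.65, [649.0, -501.0, 80.0])]
round_mould [([352.0, 275.0], 0.89, [443.0, -103.0, 0.0])]
round_top [([356.0, 271.0], 0.55, [442.0, -109.0, 80.0])]
bar_label [([167.0, 228.0], 0.94, [549.0, 419.0, 173.0])]
round_label [([206.0, 206.0], 0.63, [614.0, 312.0, 173.0])]
twin_label [([246.0, 177.0], 0.65, [699.0, 205.0, 173.0])]
cabinet [([342.0, 231.0], 0.7, [581.0, -72.0, 0.0]), ([231.0, 233.0], 0.61, [577.0, 274.0, 0.0])]
jar [([389.0, 274.0], 0.69, [446.0, -218.0, 0.0])]
tub [([434.0, 266.0], 0.66, [469.0, -358.0, 0.0])]
weight [([434.0, 229.0], 0.6, [588.0, -361.0, 0.0])]
beaker [([341.0, 230.0], 0.63, [584.0, -71.0, 0.0]), ([167.0, 229.0], 0.57, [591.0, 475.0, 0.0])
[... 752 characters left out ...]
0.0])]
round_top [([301.0, 276.0], 0.81, [431.0, -116.0, 80.0])]
bar_label [([294.0, 153.0], 0.54, [552.0, 410.0, 173.0])]
round_label [([326.0, 164.0], 0.5, [618.0, 294.0, 173.0])]
twin_label [([363.0, 172.0], 0.82, [705.0, 213.0, 173.0])]
cabinet [([317.0, 220.0], 0.82, [588.0, 277.0, 0.0])]
jar []
tub [([347.0, 371.0], 0.76, [463.0, -355.0, 0.0])]
weight [([293.0, 151.0], 0.63, [660.0, 865.0, 0.0]), ([405.0, 358.0], 0.62, [591.0, -353.0, -0.0])]
beaker [([351.0, 283.0], 0.94, [574.0, -69.0, 0.0]), ([360.0, 171.0], 0.5, [848.0, 600.0, 0.0]), ([384.0, 294.0], 0.34, [637.0, -133.0, 0.0])]
brush [([412.0, 291.0], 0.91, [708.0, -143.0, 0.0])]
billet [([262.0, 269.0], 0.96, [371.0, 60.0, 0.0])]
```

```bash
python3 - <<'E'
from h import *
a=cv2.imread("pics/top0.png")[140:360,120:520]; cv2.imwrite("pics/top0c.png",cv2.resize(a,(800,440),interpolation=cv2.INTER_CUBIC))
a=cv2.imread("pics/side0.png")[120:440,220:520]; cv2.imwrite("pics/side0c.png",cv2.resize(a,(560,598),interpolation=cv2.INTER_CUBIC))
E
```

```text
(no output)
```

View pics/top0c.png

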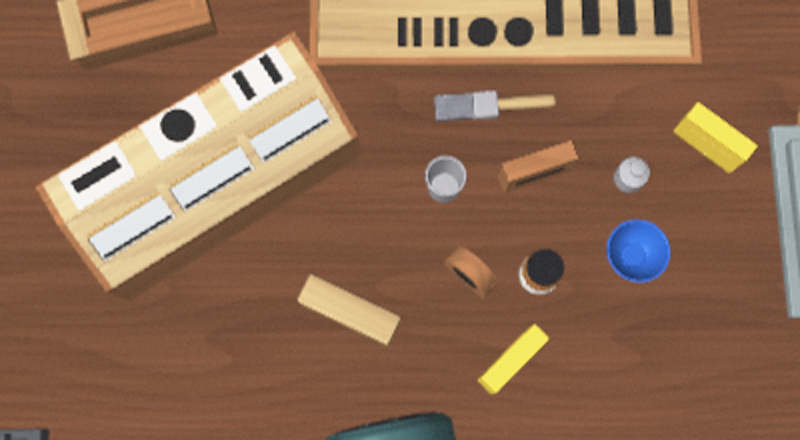

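View pics/side0c.png

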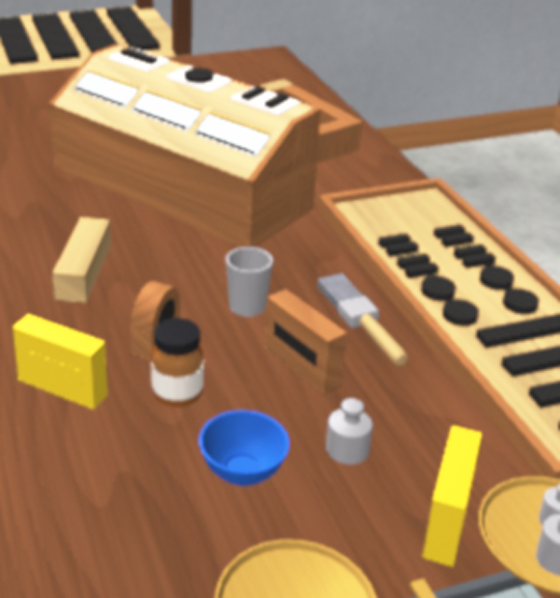

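Top crop (2x, offset 120,140): the brown square-topped mould is at crop (540,165), i.e. px (389,222). Its yellow look-alikes are at px (378,321) and (477,208), and I'll leave those alone. The round mould is at px (355,275). The labels, left to right, are bar, round, twin. Next I'll fit poses from the silhouettes in both views.

```bash
cat > fit.py <<'E'
from h import *
from scipy.optimize import minimize
def box(lx,ly,z0,z1): return np.array([[sx*lx/2,sy*ly/2,z] for sx in(-1,1) for sy in(-1,1) for z in(z0,z1)])
BAR=box(30,110,0,80)
t=np.linspace(0,np.pi,25)
ROUND=np.vstack([box(30,80,0,40)]+[np.c_[np.full(25,s*15),40*np.cos(t),40+40*np.sin(t)] for s in(-1,1)])
CAB=np.array([[x,y,z] for y in(-210,210) for x,z in((-82.5,0),(-82.5,116),(16.5,173),(82.5,173),(82.5,0))])
def place(M,v):
    c,s=np.cos(v[2]),np.sin(v[2]); return M@np.array([[c,s,0],[-s,c,0],[0,0,1]])+[v[0],v[1],0]
def sil(p,P,k=4):
    m=np.zeros((480*k,640*k),np.uint8); uv=np.array([proj(p,X) for X in P])
    cv2.fillConvexPoly(m,cv2.convexHull(np.round((uv+.5)*k).astype(np.int32)),1)
    return cv2.resize(m.astype(np.float32),(640,480),interpolation=cv2.INTER_AREA)
def fit(M,views,v0):
    # views: (picture, mask, ignore)
    def c(v):
        e=0
        for p,m,ig in views:
            e+=np.sum(np.abs(sil(p,place(M,v))-m)*~ig)/m.sum()
        return e
    best=min((minimize(c,[v0[0]+a,v0[1],v0[2]+b],method="Nelder-Mead",options=dict(initial_simplex=[[v0[0]+a+i,v0[1]+j,v0[2]+b+k] for i,j,k in((0,0,0),(8,0,0),(0,8,0),(0,0,.15))],xatol=.05,fatol=1e-5)) for a,b in((0,0),(5,.15),(-5,-.15))),key=lambda r:r.fun)
    return best.x,best.fun
def mask(l,p,near):
    ds=spotter.masks_of(l,p)
    f=lambda d:np.hypot(d["box"][0]+d["box"][2]/2-near[0],d["box"][1]+d["box"][3]/2-near[1])
    ds=[d for d in ds if f(d)<25]; return max(ds,key=lambda d:d["p"])["mask"] if ds else None
E
cat > m1.py <<'E'
from fit import *
T=optics.snapshot("top");S=optics.snapshot("side"); no=np.zeros((480,640),bool)
jar=cv2.dilate((mask("jar",S,(315,310)) if mask("jar",S,(315,310)) is not None else no).astype(np.uint8),np.ones((3,3)))>0
out=cv2.hconcat([T["pixels"],S["pixels"]])
for n,l,M,v0,nt,ns,ig in [("bar","bar_mould",BAR,(590,-210,-1.1),(388,223),(383,303),no),("round","round_mould",ROUND,(440,-108,.6),(354,274),(303,289),jar),("cab","cabinet",CAB,(585,275,.6),(222,222),(320,200),no)]:
    mt,ms=mask(l,T,nt),mask(l,S,ns); print(n,mt is not None,ms is not None,ig.sum())
    vs=[(T,mt,no)]*(mt is not None)+[(S,ms,ig)]*(ms is not None)
    for w in [vs]+([[vs[0]],[vs[1]]] if len(vs)>1 else []):
        v,f=fit(M,w,v0); print(n,np.round(v[:2],1),round(np.degrees(v[2]),1),round(f,3))
    
for p in (T,S):
    for l,nt,ns in (("bar_label",(167,228),(294,153)),("round_label",(207,204),(326,164)),("twin_label",(250,177),(363,172))):
        m=mask(l,p,nt if p is T else ns)
        if m is None: print(l,None);continue
        h=cv2.convexHull(np.argwhere(m)[:,::-1].astype(np.int32)); mo=cv2.moments(h); print(l,np.round(onz(p,(mo["m10"]/mo["m00"],mo["m01"]/mo["m00"]),174),1)[:2])
E
python3 m1.py
```

```text
bar True True 0
bar [ 595.9 -211.8] -159.6 0.214
bar [ 593.9 -211. ] 19.9 0.1
bar [ 598.8 -208.2] -161.9 0.039
round True True 1305
round [ 436.8 -108.6] -42.1 0.176
round [ 435.1 -110. ] -41.2 0.065
round [ 441.5 -112.3] 25.6 0.224
cab True True 0
cab [580.1 278.4] 33.3 0.357
cab [578.5 278.8] 32.9 0.261
cab [583.  283.2] 33.2 0.083
bar_label [550.2 415.8]
round_label [621.4 305.6]
twin_label [691.9 196.9]
bar_label [556.5 423.3]
round_label [626.9 313.8]
twin_label [700.1 204.8]
```

```bash
cat > plan.py <<'E'
from h import *
def down(yaw_deg,tilt=0,ty=0):
    """tool x horizontal at yaw (tilt 0), tool y = down; tilt: tool y leans by tilt deg towards heading ty"""
    x=np.array([np.cos(np.radians(yaw_deg)),np.sin(np.radians(yaw_deg)),0]); y=np.array([0,0,-1.]); M=np.c_[x,y,np.cross(x,y)]
    h=np.radians(ty); ax=np.array([np.sin(h),-np.cos(h),0]) # rotates -z towards heading
    return R.from_rotvec(ax*np.radians(tilt)).as_matrix()@M
def rows(way,g,vmax=5.0,wmax=9.0,s=None):
    """way: list of (pos mm, R). prints rows in tool axes"""
    s=s or ctrl.state(); p=np.array(s["tool_pos"]);M=rot(s["eef_rot"]); out=[]
    for q,N in way:
        q=np.array(q,float); rv=R.from_matrix(M.T@N).as_rotvec(degrees=True)
        n=max(1,int(np.ceil(max(np.linalg.norm(q-p)/10/vmax,np.linalg.norm(rv)/wmax)-1e-6)))
        for i in range(n):
            Mi=M@R.from_rotvec(rv*i/n,degrees=True).as_matrix()
            out.append(np.round(np.r_[Mi.T@(q-p)/n/10,rv/n,],2).tolist()+[g])
        p,M=q,N
    for i in range(0,len(out),5): print(out[i:i+5])
def show():
    s=ctrl.state(); M=rot(s["eef_rot"]); print("t",s["clock"],"tcp",np.round(s["tool_pos"],1),"q",np.round(s["qpos"],2),"F",np.round(s["contact_force"],1),"w",s["gripper_width"]); print("x",np.round(M[:,0],3),"y",np.round(M[:,1],3))
E
python3 - <<'E'
from plan import *
show()
for y in (20,200):
    print(y); rows([((440,-330,200),down(y)),((596,-210,170),down(y)),((596,-210,105),down(y))],1)
E
```

```text
t 2.3 tcp [ 159.8 -526.3  231.3] q [-1.38  0.09  1.37  0.    1.68 -0.1 ] F [ 0.4 -1.   0.2] w 85.35303834400642
x [ 0.291 -0.957  0.   ] y [ 0. -0. -1.]
20
[[-0.97, 0.28, 2.96, 0.0, -8.46, 0.0, 1], [-0.52, 0.28, 3.07, 0.0, -8.46, 0.0, 1], [-0.06, 0.28, 3.11, 0.0, -8.46, 0.0, 1], [0.39, 0.28, 3.09, 0.0, -8.46, 0.0, 1], [0.84, 0.28, 2.99, 0.0, -8.46, 0.0, 1]]
[[1.27, 0.28, 2.84, 0.0, -8.46, 0.0, 1], [1.68, 0.28, 2.62, 0.0, -8.46, 0.0, 1], [2.05, 0.28, 2.34, 0.0, -8.46, 0.0, 1], [2.37, 0.28, 2.02, 0.0, -8.46, 0.0, 1], [2.64, 0.28, 1.65, 0.0, -8.46, 0.0, 1]]
[[2.85, 0.28, 1.24, 0.0, -8.46, 0.0, 1], [4.69, 0.75, 1.49, 0.0, 0.0, 0.0, 1], [4.69, 0.75, 1.49, 0.0, 0.0, 0.0, 1], [4.69, 0.75, 1.49, 0.0, 0.0, 0.0, 1], [4.69, 0.75, 1.49, 0.0, 0.0, 0.0, 1]]
[[0.0, 3.25, 0.0, 0.0, 0.0, 0.0, 1], [0.0, 3.25, 0.0, 0.0, 0.0, 0.0, 1]]
200
[[-1.06, 0.31, 3.25, -0.0, 8.69, 0.0, 1], [-1.54, 0.31, 3.05, -0.0, 8.69, 0.0, 1], [-1.99, 0.31, 2.79, -0.0, 8.69, 0.0, 1], [-2.38, 0.31, 2.45, -0.0, 8.69, 0.0, 1], [-2.73, 0.31, 2.06, -0.0, 8.69, 0.0, 1]]
[[-3.01, 0.31, 1.63, -0.0, 8.69, 0.0, 1], [-3.22, 0.31, 1.16, -0.0, 8.69, 0.0, 1], [-3.36, 0.31, 0.66, -0.0, 8.69, 0.0, 1], [-3.42, 0.31, 0.14, -0.0, 8.69, 0.0, 1], [-3.4, 0.31, -0.38, -0.0, 8.69, 0.0, 1]]
[[-4.69, 0.75, -1.49, 0.0, 0.0, 0.0, 1], [-4.69, 0.75, -1.49, 0.0, 0.0, 0.0, 1], [-4.69, 0.75, -1.49, 0.0, 0.0, 0.0, 1], [-4.69, 0.75, -1.49, 0.0, 0.0, 0.0, 1], [0.0, 3.25, 0.0, 0.0, 0.0, 0.0, 1]]
[[0.0, 3.25, 0.0, 0.0, 0.0, 0.0, 1]]
```

Request:
{"method": "step_arm", "body": {"deltas": [[-0.97, 0.28, 2.96, 0, -8.46, 0, 1], [-0.52, 0.28, 3.07, 0, -8.46, 0, 1], [-0.06, 0.28, 3.11, 0, -8.46, 0, 1], [0.39, 0.28, 3.09, 0, -8.46, 0, 1], [0.84, 0.28, 2.99, 0, -8.46, 0, 1]], "force": 40}}

```text
clock: 2.92
tool_pos: [288.3, -435.2, 217.0]
eef_rot: [-0.683, 0.684, -0.181, 0.182]
contact_force: [0.3, -0.7, -0.2]
gripper_width: 85.4
```

Request:
{"method": "step_arm", "body": {"deltas": [[1.27, 0.28, 2.84, 0, -8.46, 0, 1], [1.68, 0.28, 2.62, 0, -8.46, 0, 1], [2.05, 0.28, 2.34, 0, -8.46, 0, 1], [2.37, 0.28, 2.02, 0, -8.46, 0, 1], [2.64, 0.28, 1.65, 0, -8.46, 0, 1]]}}

```text
clock: 3.55
tool_pos: [417.2, -339.0, 202.9]
eef_rot: [-0.701, 0.703, 0.086, -0.086]
contact_force: [-0.2, -0.8, 0.6]
gripper_width: 85.5
```

Request:
{"method": "step_arm", "body": {"deltas": [[2.85, 0.28, 1.24, 0, -8.46, 0, 1], [4.69, 0.75, 1.49, 0, 0, 0, 1], [4.69, 0.75, 1.49, 0, 0, 0, 1], [4.69, 0.75, 1.49, 0, 0, 0, 1]]}}

```text
clock: 4.05
tool_pos: [558.1, -222.2, 177.8]
eef_rot: [-0.691, 0.695, 0.14, -0.138]
contact_force: [0.6, 0.0, 0.5]
gripper_width: 85.2
```

```bash
python3 - <<'E'
from plan import *
show()
rows([((596,-210,125),down(20))],1)
E
```

```text
t 4.05 tcp [ 558.1 -222.2  177.8] q [-0.47  0.21  1.34 -0.    1.59 -0.87] F [0.6 0.  0.5] w 85.1977756403135
x [0.923 0.385 0.001] y [ 0.003 -0.005 -1.   ]
[[1.98, 2.64, -0.15, 0.17, 1.32, 0.03, 1], [1.99, 2.64, -0.11, 0.17, 1.32, 0.03, 1]]
```

Request:
{"method": "step_arm", "body": {"deltas": [[1.98, 2.64, -0.15, 0.17, 1.32, 0, 1], [1.99, 2.64, -0.11, 0.17, 1.32, 0, 1], [0, 0, 0, 0, 0, 0, 1]]}}

```text
clock: 4.42
tool_pos: [599.5, -205.8, 122.8]
eef_rot: [0.696, -0.696, -0.125, 0.124]
contact_force: [-0.7, 0.2, 0.5]
gripper_width: 85.3
```

```bash
python3 - <<'E'
from plan import *
show()
T=optics.snapshot("top");S=optics.snapshot("side")
a=cv2.resize(T["pixels"][160:280,330:450],(400,400),interpolation=2);b=cv2.resize(S["pixels"][200:340,310:450],(400,400),interpolation=2)
cv2.imwrite("pics/g1.png",cv2.hconcat([a,b]))
rows([((596,-210,50),down(20))],1)
E
```

```text
t 4.425 tcp [ 599.5 -205.8  122.8] q [-0.42  0.31  1.32  0.    1.51 -0.78] F [-0.7  0.2  0.5] w 85.26383512457727
x [0.938 0.347 0.001] y [ 0.001  0.001 -1.   ]
[[-0.25, 3.81, -0.05, 0.09, 0.11, 0.13, 1], [-0.24, 3.81, -0.05, 0.09, 0.11, 0.13, 1]]
```

View pics/g1.png

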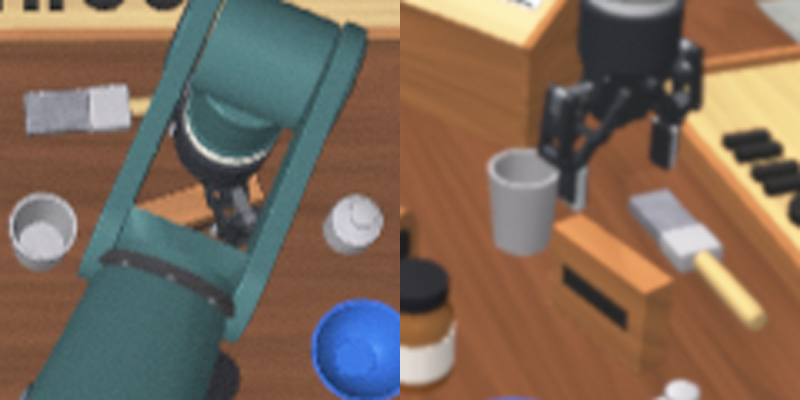

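The side crop shows the open fingers straddling the brown mould (top centre about crop (612,255)) with the beaker clear. Going down.

Request:
{"method": "step_arm", "body": {"deltas": [[-0.25, 3.8, -0.05, 0, 0.11, 0, 1], [-0.24, 3.6, -0.05, 0, 0.11, 0, 1], [0, 0, 0, 0, 0, 0, 1]]}}

```text
clock: 4.9
tool_pos: [597.7, -213.6, 58.1]
eef_rot: [-0.693, 0.7, 0.127, -0.117]
contact_force: [0.2, 1.2, -0.1]
gripper_width: 85.6
```

Request:
{"method": "step_arm", "body": {"deltas": [[0, 0, 0, 0, 0, 0, 0.3], [0, 0, 0, 0, 0, 0, 0.1], [0, 0, 0, 0, 0, 0, 0.1], [0, 0, 0, 0, 0, 0, 0.1], [0, 0, 0, 0, 0, 0, 0.1]], "force": 40}}

```text
clock: 5.52
tool_pos: [600.6, -215.9, 66.1]
eef_rot: [-0.691, 0.702, 0.13, -0.114]
contact_force: [-0.5, 0.6, -2.8]
gripper_width: 29.2
```

```bash
python3 - <<'E'
from plan import *
show()
E
```

```text
t 5.525 tcp [ 600.6 -215.9   66.1] q [-0.43  0.34  1.4  -0.    1.37 -0.78] F [-0.5  0.6 -2.8] w 29.17451409001036
x [0.94  0.339 0.02 ] y [ 0.026 -0.012 -1.   ]
```

Request:
{"method": "step_arm", "body": {"deltas": [[0, 0, 0, 0, 0, 0, 0.6], [0, 0.2, 0, 0, 0, 1.5, 0.6], [-0.2, 1.0, 0, 0, 0, 0, 0.6], [0, 1.0, 0, 0, 0, 0, 0.6], [0, 0.1, 0, 0, 0, 0, 0.6]]}}

```text
clock: 6.15
tool_pos: [598.8, -216.8, 41.2]
eef_rot: [-0.689, 0.704, 0.12, -0.124]
contact_force: [0.4, 0.0, 0.0]
gripper_width: 51.2
```

```bash
python3 - <<'E'
from plan import *
show()
rows([((598,-213,50),down(20))],1)
E
```

```text
t 6.15 tcp [ 598.8 -216.8   41.2] q [-0.43  0.38  1.41 -0.02  1.35 -0.77] F [0.4 0.  0. ] w 51.16006556394759
x [ 0.941  0.339 -0.008] y [-0.001 -0.021 -1.   ]
[[0.05, -0.89, 0.37, 1.13, -0.15, -0.47, 1]]
```

Request:
{"method": "step_arm", "body": {"deltas": [[0, 0, 0.3, 1.1, 0, -0.4, 0.4], [0, 0, 0, 0, 0, 0, 0.2], [0, 0, 0, 0, 0, 0, 0.1], [0, 0, 0, 0, 0, 0, 0.1]]}}

```text
clock: 6.65
tool_pos: [597.5, -213.9, 40.8]
eef_rot: [0.697, -0.696, -0.121, 0.122]
contact_force: [-0.0, 0.3, -1.5]
gripper_width: 29.8
```

```bash
cat > bay.py <<'E'
from plan import *
CAB=np.array([580.,280.,0]);YAW=33.0
def bay(k,depth,x=1.,y=0.):
    """TCP target in world for bay k (+1 left bar, 0 round, -1): depth along bay z"""
    c,s=np.cos(np.radians(YAW)),np.sin(np.radians(YAW)); C=np.array([[c,-s,0],[s,c,0],[0,0,1]])
    t=np.radians(30); B=np.array([[-np.cos(t),0,np.sin(t)],[0,1,0],[-np.sin(t),0,-np.cos(t)]]) # cols bay x,y,z
    return CAB+C@(np.array([-30,130*k,145])+B@np.array([x,y,depth]))
ROT=down(YAW,30,YAW)
E
python3 - <<'E'
from bay import *
show(); print(np.round(ROT,3).tolist(),bay(1,-90))
s=ctrl.state();p=s["tool_pos"]
rows([((p[0],p[1],150),down(20)),((520,40,290),down(27,10,33)),(bay(1,-110),ROT)],0.1)
E
```

```text
t 6.65 tcp [ 597.5 -213.9   40.8] q [-0.43  0.38  1.41  0.    1.36 -0.78] F [-0.   0.3 -1.5] w 29.771205349826957
x [ 0.941  0.339 -0.001] y [-0.001  0.001 -1.   ]
[[0.726, 0.419, -0.545], [0.472, 0.272, 0.839], [0.5, -0.866, -0.0]] [445.57032283 347.70757497 222.44228634]
[[-0.0, -3.64, 0.0, -0.02, -0.06, -0.02, 0.1], [-0.0, -3.64, 0.0, -0.02, -0.06, -0.02, 0.1], [-0.0, -3.64, 0.0, -0.02, -0.06, -0.02, 0.1], [0.2, -2.0, 3.79, 0.24, -1.0, -1.41, 0.1], [0.31, -1.98, 3.79, 0.24, -1.0, -1.41, 0.1]]
[[0.43, -1.95, 3.79, 0.24, -1.0, -1.41, 0.1], [0.54, -1.93, 3.79, 0.24, -1.0, -1.41, 0.1], [0.66, -1.9, 3.79, 0.24, -1.0, -1.41, 0.1], [0.77, -1.86, 3.78, 0.24, -1.0, -1.41, 0.1], [0.88, -1.83, 3.78, 0.24, -1.0, -1.41, 0.1]]
[[0.76, 0.94, 4.37, 0.15, -0.85, -2.85, 0.1], [0.78, 0.99, 4.36, 0.15, -0.85, -2.85, 0.1], [0.79, 1.04, 4.34, 0.15, -0.85, -2.85, 0.1], [0.8, 1.09, 4.33, 0.15, -0.85, -2.85, 0.1], [0.81, 1.15, 4.31, 0.15, -0.85, -2.85, 0.1]]
[[0.82, 1.2, 4.3, 0.15, -0.85, -2.85, 0.1], [0.82, 1.25, 4.28, 0.15, -0.85, -2.85, 0.1]]
```

Request:
{"method": "step_arm", "body": {"deltas": [[0, -3.64, 0, 0, 0, 0, 0.1], [0, -3.64, 0, 0, 0, 0, 0.1], [0, -3.64, 0, 0, 0, 0, 0.1], [0.2, -2.0, 3.79, 0.24, -1.0, -1.41, 0.1], [0.31, -1.98, 3.79, 0.24, -1.0, -1.41, 0.1]], "force": 60}}

```text
clock: 7.28
tool_pos: [573.7, -141.1, 189.2]
eef_rot: [0.703, -0.686, -0.147, 0.119]
contact_force: [0.5, -0.5, -1.7]
gripper_width: 29.4
```

Request:
{"method": "step_arm", "body": {"deltas": [[0.43, -1.95, 3.79, 0.24, -1.0, -1.41, 0.1], [0.54, -1.93, 3.79, 0.24, -1.0, -1.41, 0.1], [0.66, -1.9, 3.79, 0.24, -1.0, -1.41, 0.1], [0.77, -1.86, 3.78, 0.24, -1.0, -1.41, 0.1], [0.88, -1.83, 3.78, 0.24, -1.0, -1.41, 0.1]]}}

```text
clock: 7.9
tool_pos: [516.4, 45.4, 293.1]
eef_rot: [0.709, -0.662, -0.219, 0.107]
contact_force: [0.5, -0.5, -1.3]
gripper_width: 29.5
```

Request:
{"method": "step_arm", "body": {"deltas": [[0.76, 0.94, 4.37, 0.15, -0.85, -2.85, 0.1], [0.78, 0.99, 4.36, 0.15, -0.85, -2.85, 0.1], [0.79, 1.04, 4.34, 0.15, -0.85, -2.85, 0.1], [0.8, 1.09, 4.33, 0.15, -0.85, -2.85, 0.1]]}}

```text
clock: 8.4
tool_pos: [467.7, 222.8, 268.7]
eef_rot: [0.712, -0.629, -0.308, 0.053]
contact_force: [1.8, 1.4, -1.6]
gripper_width: 29.6
```

```bash
python3 - <<'E'
from bay import *
show()
rows([(bay(1,-100),ROT)],0.1)
E
```

```text
t 8.4 tcp [467.7 222.8 268.7] q [ 0.26 -0.26  1.66  0.12  1.37 -0.27] F [ 1.8  1.4 -1.6] w 29.636347927712038
x [0.804 0.464 0.372] y [ 0.312  0.203 -0.928]
[[0.72, 1.72, 3.93, 0.06, -0.94, -2.71, 0.1], [0.7, 1.75, 3.92, 0.06, -0.94, -2.71, 0.1], [0.68, 1.79, 3.91, 0.06, -0.94, -2.71, 0.1]]
```

Request:
{"method": "step_arm", "body": {"deltas": [[0.72, 1.72, 3.93, 0, -0.94, -2.71, 0.1], [0.7, 1.75, 3.92, 0, -0.94, -2.71, 0.1], [0.68, 1.5, 3.91, 0, -0.94, -2.71, 0.1], [0, 0, 0, 0, 0, 0, 0.1]]}}

```text
clock: 8.9
tool_pos: [434.1, 348.6, 229.4]
eef_rot: [0.706, -0.603, -0.371, 0.021]
contact_force: [0.5, -0.4, -2.2]
gripper_width: 29.4
```

```bash
cat > held.py <<'E'
from bay import *
from fit import sil
import sys
def draw(img,p,P):
    for i in range(4):
        for j in range(4,8): pass
def overlay(name,tipdist,L,box_t,box_s,k):
    """draw predicted mould box (tool frame) and bay opening in both views"""
    s=ctrl.state();M=rot(s["eef_rot"]);o=np.array(s["tool_pos"])
    ims=[]
    for n,(x0,y0,w,h) in (("top",box_t),("side",box_s)):
        p=optics.snapshot(n); f=400/w; im=cv2.resize(p["pixels"][y0:y0+h,x0:x0+w],(400,int(h*f)),interpolation=2)
        U=lambda X:tuple(np.round((proj(p,X)+.5-[x0,y0])*f).astype(int).tolist())
        q=[U(o+M@[a,b,c]) for b in(tipdist-80,tipdist) for a,c in((-15,-L/2),(15,-L/2),(15,L/2),(-15,L/2))]
        for i in range(4):
            for a,b in((q[i],q[(i+1)%4]),(q[4+i],q[4+(i+1)%4]),(q[i],q[4+i])): cv2.line(im,a,b,(255,0,255),1)
        b=[U(bay(k,0,x,y)) for x,y in((-20,-59),(20,-59),(20,59),(-20,59))]
        cv2.polylines(im,[np.array(b)],True,(0,255,0),1); ims.append(im)
    cv2.imwrite(name,cv2.hconcat(ims))
E
python3 - <<'E'
from held import *
show()
overlay("pics/h1.png",41,110,(120,160,150,150),(230,80,150,150),1)
E
```

```text
t 8.9 tcp [434.1 348.6 229.4] q [ 0.57 -0.25  1.77  0.    1.1  -0.01] F [ 0.5 -0.4 -2.2] w 29.354802454434893
x [0.724 0.478 0.498] y [ 0.418  0.271 -0.867]
```

View pics/h1.png

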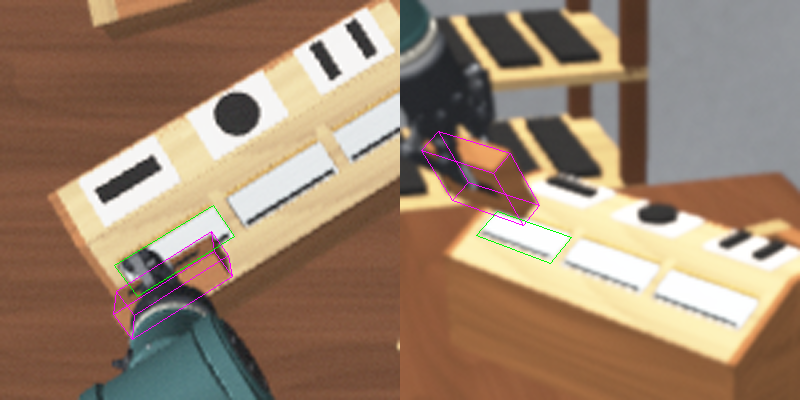

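Overlay check: the bay prediction (green) lies on the left flap in both views, and the predicted mould box (magenta) lies on the held mould. I'll put a number on the remaining offsets.

```bash
python3 - <<'E'
from bay import *
from fit import sil
from scipy.optimize import minimize
for n,pts in (("top",{1:(185,240),0:(226,228),-1:(266,204)}),("side",{1:(280,170),0:(310,180),-1:(345,190)})):
    p=optics.snapshot(n)
    for l in ("flap_middle",):
        for d in spotter.masks_of(l,p):
            m=d["mask"]; h=cv2.convexHull(np.argwhere(m)[:,::-1].astype(np.int32)); mo=cv2.moments(h); c=np.array([mo["m10"],mo["m01"]])/mo["m00"]
            k=min((1,0,-1),key=lambda k:np.hypot(*(proj(p,bay(k,0,0))-c)))
            # solve in-plane offset
            r=minimize(lambda v:np.sum((proj(p,bay(k,0,v[0],v[1]))-c)**2),[0,0],method="Nelder-Mead")
            print(n,l,"bay",k,round(d["p"],2),"off x,y",np.round(r.x,1),m.sum())
    s=ctrl.state();M=rot(s["eef_rot"]);o=np.array(s["tool_pos"])
    B=np.array([[a,b,c] for a in(-15,15) for b in(-39,41) for c in(-55,55)])
    ds=[d for d in spotter.masks_of("bar_mould",p) if np.hypot(d["box"][0]+d["box"][2]/2-proj(p,o)[0],d["box"][1]+d["box"][3]/2-proj(p,o)[1])<30]
    for d in ds[:1]:
        m=d["mask"]
        inside=lambda dz,dy:(sil(p,(B+[0,dy,dz])@M.T+o))
        best=[]
        for dz in range(-10,11,2):
            for dy in range(-8,9,4):
                q=inside(dz,dy); best.append(((m*(1-q)).sum()*3+((1-m)*q).sum()*.5,dz,dy))
        print(n,"mould",d["p"],m.sum(),sorted(best)[:5])
        ext=np.argwhere(m); q=np.argwhere(inside(0,0)>.5); print("mask col/row range",ext.min(0),ext.max(0),"pred",q.min(0),q.max(0))
E
```

```text
top flap_middle bay 0 0.75 off x,y [3.2 0.1] 533
top flap_middle bay -1 0.31 off x,y [286.3  65.6] 833
top flap_middle bay -1 0.3 off x,y [ 358.  -430.8] 215
top mould 0.86 445 [(np.float64(229.21875), 0, -8), (np.float64(245.90625), 0, -4), (np.float64(254.21875), -2, -8), (np.float64(254.34375), 2, -8), (np.float64(254.875), 2, -4)]
mask col/row range [247 163] [282 206] pred [245 163] [284 207]
side flap_middle bay 0 0.91 off x,y [-1.3 -1.8] 403
side mould 0.62 647 [(np.float64(185.65625), -8, -8), (np.float64(189.8125), -6, -8), (np.float64(190.25), -10, -8), (np.float64(193.25), -4, -8), (np.float64(195.3125), -6, -4)]
mask col/row range [129 242] [160 281] pred [128 239] [162 282]
```

```bash
python3 - <<'E'
from bay import *
rows([(bay(1,-52,2),ROT),(bay(1,-22,2),ROT)],0.1,vmax=1.6)
E
```

```text
[[-0.01, 1.27, -0.07, 0.06, 0.01, 0.06, 0.1], [-0.01, 1.27, -0.07, 0.06, 0.01, 0.06, 0.1], [-0.01, 1.27, -0.07, 0.06, 0.01, 0.06, 0.1], [-0.01, 1.27, -0.07, 0.06, 0.01, 0.06, 0.1], [-0.0, 1.5, -0.0, 0.0, 0.0, 0.0, 0.1]]
[[-0.0, 1.5, -0.0, 0.0, 0.0, 0.0, 0.1]]
```

Request:
{"method": "step_arm", "body": {"deltas": [[0, 1.6, -0.1, 0.1, 0, 0.1, 0.1], [0, 1.6, -0.1, 0.1, 0, 0.1, 0.1], [0, 1.5, -0.1, 0.1, 0, 0.1, 0.1], [0, 0, 0, 0, 0, 0, 0.1]]}}

```text
clock: 9.8
tool_pos: [461.7, 355.9, 188.0]
eef_rot: [0.707, -0.604, -0.368, 0.02]
contact_force: [0.2, 0.4, -1.0]
gripper_width: 29.5
```

```bash
python3 - <<'E'
from bay import *
show()
rows([(bay(1,-52,2),ROT)],0.1,vmax=1.6)
rows([(bay(1,-15,2),ROT)],0.1,vmax=1.5)
E
```

```text
t 9.8 tcp [461.7 355.9 188. ] q [ 0.55 -0.17  1.79  0.01  1.   -0.03] F [ 0.2  0.4 -1. ] w 29.49158331047072
x [0.729 0.472 0.496] y [ 0.416  0.271 -0.868]
[[0.07, -0.09, 0.19, -0.01, -0.07, -0.23, 0.1]]
[[0.03, 1.2, 0.06, -0.0, -0.02, -0.08, 0.1], [0.03, 1.2, 0.06, -0.0, -0.02, -0.08, 0.1], [0.02, 1.2, 0.06, -0.0, -0.02, -0.08, 0.1]]
```

Request:
{"method": "step_arm", "body": {"deltas": [[0.05, 1.2, 0.1, 0, -0.1, -0.2, 0.1], [0.03, 1.2, 0.06, 0, 0, 0, 0.1]]}}

```text
clock: 10.05
tool_pos: [471.9, 364.7, 168.7]
eef_rot: [0.707, -0.603, -0.37, 0.019]
contact_force: [-6.1, -3.8, 0.7]
gripper_width: 29.9
```

```bash
python3 - <<'E'
from bay import *
show()
rows([(bay(1,-8,2),ROT)],0.1,vmax=1.5)
E
```

```text
t 10.05 tcp [471.9 364.7 168.7] q [ 0.56 -0.13  1.79  0.01  0.95 -0.02] F [-6.1 -3.8  0.7] w 29.908674610012564
x [0.725 0.473 0.501] y [ 0.42   0.273 -0.865]
[[-0.06, 0.99, 0.01, -0.0, 0.04, 0.03, 0.1], [-0.06, 0.99, 0.01, -0.0, 0.04, 0.03, 0.1]]
```

Request:
{"method": "step_arm", "body": {"deltas": [[-0.1, 1.0, 0, 0, 0, 0, 0.1], [-0.1, 1.0, 0, 0, 0, 0, 0.1]]}}

```text
clock: 10.3
tool_pos: [477.4, 368.9, 147.5]
eef_rot: [0.706, -0.603, -0.369, 0.021]
contact_force: [-1.4, -1.1, 0.3]
gripper_width: 29.5
```

```bash
python3 - <<'E'
from bay import *
show(); s=ctrl.state(); print(rot(s["eef_rot"]).T@s["contact_force"])
rows([(bay(1,-5,2),ROT)],0.1,vmax=1.5)
E
```

```text
t 10.3 tcp [477.4 368.9 147.5] q [ 0.56 -0.09  1.8   0.01  0.91 -0.02] F [-1.4 -1.1  0.3] w 29.482460910631104
x [0.726 0.475 0.496] y [ 0.416  0.271 -0.868]
[-1.38845942 -1.13114745 -0.14359591]
[[0.34, 0.1, -0.05, -0.03, 0.16, -0.23, 0.1]]
```

Request:
{"method": "step_arm", "body": {"deltas": [[0, 0.4, 0, 0, 0, 0, 0.1], [0, 0, 0, 0, 0, 0, 0.5], [0, 0, 0, 0, 0, 0, 0.5], [0, -1.2, 0, 0, 0, 0, 0.5], [0, -1.2, 0, 0, 0, 0, 0.5]]}}

```text
clock: 10.92
tool_pos: [471.0, 364.7, 168.3]
eef_rot: [0.707, -0.602, -0.371, 0.018]
contact_force: [0.2, -0.4, 0.3]
gripper_width: 42.6
```

```bash
python3 - <<'E'
from held import *
show()
overlay("pics/h2.png",66,110,(120,160,150,150),(230,80,150,150),1)
rows([(bay(1,-20,2),ROT)],0.1,vmax=1.5)
E
```

```text
t 10.925 tcp [471.  364.7 168.3] q [ 0.56 -0.13  1.8   0.01  0.95 -0.02] F [ 0.2 -0.4  0.3] w 42.60664603822279
x [0.724 0.473 0.503] y [ 0.421  0.274 -0.864]
[[-0.19, 0.89, -0.05, -0.03, 0.14, 0.37, 0.1]]
```

View pics/h2.png

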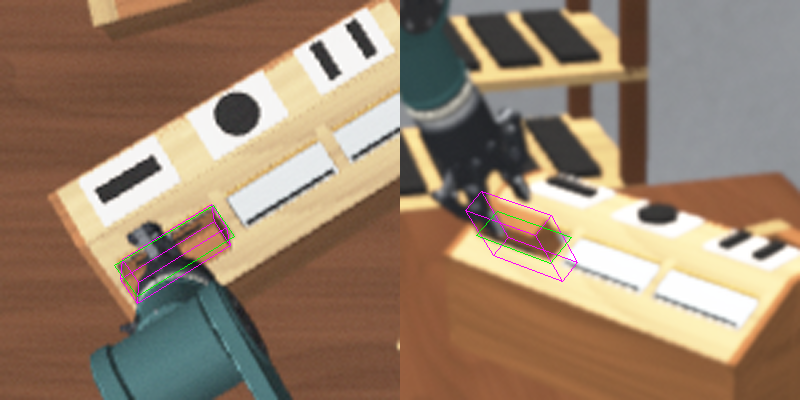

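The mould stayed put, in line with its opening and part-way in. I'll back off, close and push with the fingertips.

Request:
{"method": "step_arm", "body": {"deltas": [[-0.1, -2, 0, 0, 0, 0.3, 0.5], [0, -2, 0, 0, 0, 0, 0.3], [0, 0, 0, 0, 0, 0, 0], [0, 0, 0, 0, 0, 0, 0], [0, 0, 0, 0, 0, 0, 0]]}}

```text
clock: 11.65
tool_pos: [453.2, 353.1, 204.7]
eef_rot: [0.707, -0.602, -0.371, 0.019]
contact_force: [-0.4, 0.5, -0.1]
gripper_width: -0.0
```

```bash
python3 - <<'E'
from bay import *
show()
rows([(bay(1,-45,2),ROT)],0,vmax=1.5)
E
```

```text
t 11.65 tcp [453.2 353.1 204.7] q [ 0.56 -0.2   1.78  0.01  1.03 -0.02] F [-0.4  0.5 -0.1] w -0.0005714065977921754
x [0.724 0.473 0.501] y [ 0.42   0.274 -0.865]
[[-0.01, 1.25, -0.02, -0.01, 0.06, 0.05, 0], [-0.01, 1.25, -0.02, -0.01, 0.06, 0.05, 0]]
```

Request:
{"method": "step_arm", "body": {"deltas": [[0, 1.3, 0, 0, 0.1, 0, 0], [0, 1.3, 0, 0, 0, 0, 0], [0, 1.3, 0, 0, 0, 0, 0], [0, 1.3, 0, 0, 0, 0, 0]]}}

```text
clock: 12.15
tool_pos: [476.7, 368.4, 155.7]
eef_rot: [0.707, -0.603, -0.37, 0.018]
contact_force: [0.0, -0.4, 2.5]
gripper_width: -0.1
```

```bash
python3 - <<'E'
from bay import *
show();  s=ctrl.state(); print(rot(s["eef_rot"]).T@s["contact_force"])
rows([(bay(1,46,2),ROT)],0,vmax=1.5)
E
```

```text
t 12.15 tcp [476.7 368.4 155.7] q [ 0.56 -0.1   1.8   0.01  0.92 -0.02] F [ 0.  -0.4  2.5] w -0.101374922305926
x [0.726 0.471 0.501] y [ 0.42   0.273 -0.865]
[ 1.05287008 -2.23205356 -0.38669051]
[[-0.0, 1.49, -0.01, -0.01, 0.0, 0.02, 0], [-0.0, 1.49, -0.01, -0.01, 0.0, 0.02, 0], [-0.0, 1.49, -0.01, -0.01, 0.0, 0.02, 0], [-0.0, 1.49, -0.01, -0.01, 0.0, 0.02, 0]]
```

Request:
{"method": "step_arm", "body": {"deltas": [[0, 1.4, 0, 0, 0, 0, 0], [0, 1.4, 0, 0, 0, 0, 0], [0, 1.4, 0, 0, 0, 0, 0]]}}

```text
clock: 12.52
tool_pos: [495.7, 380.7, 116.5]
eef_rot: [0.707, -0.603, -0.37, 0.018]
contact_force: [-0.5, 0.4, 1.4]
gripper_width: 0.1
```

```bash
python3 - <<'E'
from bay import *
show();  s=ctrl.state(); print(rot(s["eef_rot"]).T@s["contact_force"])
rows([(bay(1,46,2),ROT)],0,vmax=1.5)
E
```

```text
t 12.525 tcp [495.7 380.7 116.5] q [ 0.56 -0.02  1.8   0.01  0.83 -0.02] F [-0.5  0.4  1.4] w 0.11595049720351382
x [0.726 0.472 0.501] y [ 0.42   0.273 -0.866]
[ 0.46561065 -1.33421216  0.5925847 ]
[[-0.0, 1.42, -0.04, -0.03, 0.01, 0.06, 0]]
```

Request:
{"method": "step_arm", "body": {"deltas": [[0, 1.0, 0, 0, 0, 0, 0], [0, 0.6, 0, 0, 0, 0, 0]]}}

```text
clock: 12.78
tool_pos: [500.0, 383.5, 108.4]
eef_rot: [0.706, -0.604, -0.368, 0.021]
contact_force: [-54.7, -38.9, 61.5]
gripper_width: -0.3
```

```bash
python3 - <<'E'
from bay import *
show();  s=ctrl.state(); print(rot(s["eef_rot"]).T@s["contact_force"])
rows([(bay(1,46,2),ROT)],0,vmax=1.5)
E
```

```text
t 12.775 tcp [500.  383.5 108.4] q [ 0.56  0.01  1.79  0.01  0.83 -0.02] F [-54.7 -38.9  61.5] w -0.33584210579876594
x [0.728 0.475 0.495] y [ 0.415  0.269 -0.869]
[-27.77941091 -86.64764815  -2.78225168]
[[-0.04, 0.47, -0.04, 0.02, 0.11, -0.33, 0]]
```

Request:
{"method": "step_arm", "body": {"deltas": [[0, -1.5, 0, 0, 0, 0, 0], [0, -3, 0, 0, 0, 0, 0], [0, -4, 0, 0, 0, 0, 0], [0, -4, 0, 0, 0, 0, 0], [-1, -4, 0, 0, 0, 0, 0.5]]}}

```text
clock: 13.4
tool_pos: [419.7, 331.6, 243.1]
eef_rot: [0.706, -0.607, -0.363, 0.028]
contact_force: [0.0, 0.5, -0.1]
gripper_width: 17.1
```

Request:
{"method": "step_arm", "body": {"deltas": [[-1, -4, -3, 0, 0, 0, 1], [0, -2, -5, 0, 0, 0, 1], [0, 0, -5, 0, 0, 0, 1]]}}

```text
clock: 13.78
tool_pos: [458.2, 202.5, 296.3]
eef_rot: [0.705, -0.605, -0.369, 0.028]
contact_force: [1.1, 0.9, -0.1]
gripper_width: 72.2
```

```bash
python3 - <<'E'
from held import *
show()
overlay("pics/h3.png",-200,1,(120,160,150,150),(230,80,150,150),1)
E
```

```text
t 13.775 tcp [458.2 202.5 296.3] q [ 0.18 -0.38  1.73  0.2   1.32 -0.41] F [ 1.1  0.9 -0.1] w 72.21661929454088
x [0.726 0.486 0.486] y [ 0.406  0.266 -0.874]
```

View pics/h3.png

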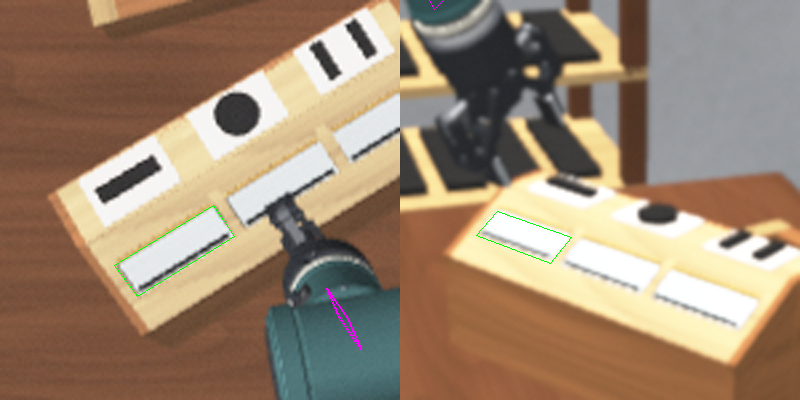

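The left flap is shut and matches its neighbours, and the push ended on a hard stop, so the bar mould is home. Now the round mould.

```bash
python3 - <<'E'
from plan import *
rows([((436,-109,140),down(-41))],1)
E
```

```text
[[-2.66, 0.5, -2.71, -2.04, 8.05, 2.75, 1], [-2.23, 0.72, -3.04, -2.04, 8.05, 2.75, 1], [-1.74, 0.93, -3.28, -2.04, 8.05, 2.75, 1], [-1.22, 1.12, -3.46, -2.04, 8.05, 2.75, 1], [-0.67, 1.29, -3.55, -2.04, 8.05, 2.75, 1]]
[[-0.1, 1.43, -3.55, -2.04, 8.05, 2.75, 1], [0.47, 1.55, -3.47, -2.04, 8.05, 2.75, 1], [1.02, 1.64, -3.31, -2.04, 8.05, 2.75, 1], [1.55, 1.69, -3.07, -2.04, 8.05, 2.75, 1]]
```

Request:
{"method": "step_arm", "body": {"deltas": [[-2.66, 0.5, -2.71, -2.04, 8.05, 2.75, 1], [-2.23, 0.72, -3.04, -2.04, 8.05, 2.75, 1], [-1.74, 0.93, -3.28, -2.04, 8.05, 2.75, 1], [-1.22, 1.12, -3.46, -2.04, 8.05, 2.75, 1], [-0.67, 1.29, -3.55, -2.04, 8.05, 2.75, 1]]}}

```text
clock: 14.5
tool_pos: [443.4, 26.5, 203.4]
eef_rot: [0.723, -0.677, -0.016, -0.136]
contact_force: [0.8, 0.1, 0.1]
gripper_width: 85.8
```

Request:
{"method": "step_arm", "body": {"deltas": [[-0.1, 1.43, -3.55, -2.04, 8.05, 2.75, 1], [0.47, 1.55, -3.47, -2.04, 8.05, 2.75, 1], [1.02, 1.64, -3.31, -2.04, 8.05, 2.75, 1], [0.8, 0.5, -1.5, -2.04, 8.05, 2.75, 1]]}}

```text
clock: 15.0
tool_pos: [428.6, -93.1, 141.1]
eef_rot: [-0.657, 0.659, -0.268, 0.25]
contact_force: [-0.5, 0.2, -0.6]
gripper_width: 85.5
```

```bash
python3 - <<'E'
from plan import *
show()
rows([((436,-109,125),down(-41))],1)
E
```

```text
t 15.0 tcp [428.6 -93.1 141.1] q [-0.34 -0.11  1.75 -0.    1.53  0.41] F [-0.5  0.2 -0.6] w 85.52958212136775
x [ 0.731 -0.682 -0.022] y [-0.025  0.006 -1.   ]
[[1.66, 1.58, -0.64, 0.68, -2.02, -1.3, 1]]
```

Request:
{"method": "step_arm", "body": {"deltas": [[1.66, 1.58, -0.64, 0.68, -2.02, -1.3, 1], [0, 0, 0, 0, 0, 0, 1]]}}

```text
clock: 15.25
tool_pos: [436.1, -108.7, 122.0]
eef_rot: [0.662, -0.662, 0.25, -0.246]
contact_force: [-0.7, -0.0, 0.0]
gripper_width: 85.7
```

```bash
python3 - <<'E'
from plan import *
show()
T=optics.snapshot("top");S=optics.snapshot("side")
a=cv2.resize(T["pixels"][220:340,300:420],(400,400),interpolation=2);b=cv2.resize(S["pixels"][220:340,250:370],(400,400),interpolation=2)
cv2.imwrite("pics/g2.png",cv2.hconcat([a,b]))
rows([((436,-109,48),down(-41))],1)
E
```

```text
t 15.25 tcp [ 436.1 -108.7  122. ] q [-0.37 -0.09  1.76  0.    1.47  0.35] F [-0.7 -0.   0. ] w 85.6648752595927
x [ 0.754 -0.656 -0.005] y [-0.005  0.002 -1.   ]
[[-0.01, 3.8, -0.06, 0.0, 0.02, -0.04, 1], [-0.01, 3.8, -0.06, 0.0, 0.02, -0.04, 1]]
```

View pics/g2.png

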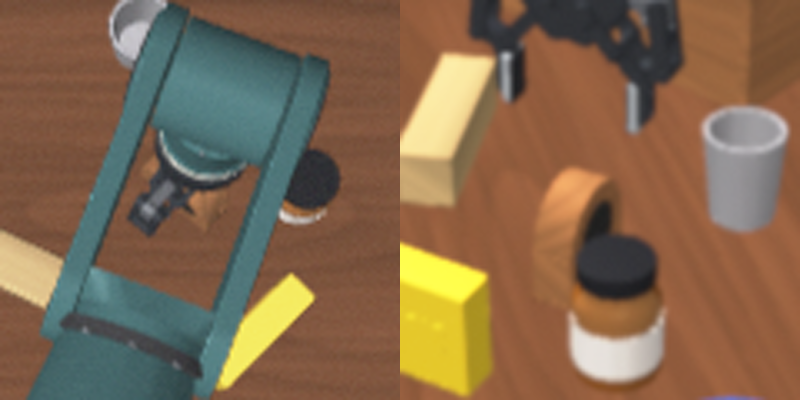

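The side crop shows the fingers at (510,100) and (635,130) either side of the crest at (577,172), clear of the jar. Descending to grip.

Request:
{"method": "step_arm", "body": {"deltas": [[0, 3.8, 0, 0, 0, 0, 1], [0, 3.5, 0, 0, 0, 0, 1], [0, 0, 0, 0, 0, 0, 1]]}}

```text
clock: 15.72
tool_pos: [439.4, -106.3, 53.3]
eef_rot: [0.663, -0.662, 0.245, -0.249]
contact_force: [-0.1, -0.4, -0.0]
gripper_width: 85.5
```

```bash
python3 - <<'E'
from plan import *
show()
rows([((436,-109,46),down(-41))],1)
E
```

```text
t 15.725 tcp [ 439.4 -106.3   53.3] q [-0.36 -0.03  1.85  0.    1.31  0.35] F [-0.1 -0.4 -0. ] w 85.48653347489041
x [ 0.757 -0.654  0.005] y [ 0.006 -0.001 -1.   ]
[[-0.08, 0.72, -0.43, -0.18, 0.17, 0.28, 1]]
```

Request:
{"method": "step_arm", "body": {"deltas": [[0, 0.6, -0.4, 0, 0, 0, 0.5], [0, 0, 0, 0, 0, 0, 0.1], [0, 0, 0, 0, 0, 0, 0.1], [0, 0, 0, 0, 0, 0, 0.1], [0, 0, 0, 0, 0, 0, 0.1]], "force": 50}}

```text
clock: 16.35
tool_pos: [439.7, -109.8, 52.1]
eef_rot: [0.663, -0.662, 0.241, -0.251]
contact_force: [0.0, 0.9, -3.3]
gripper_width: 29.2
```

```bash
python3 - <<'E'
from bay import *
show()
p=ctrl.state()["tool_pos"]
rows([((p[0],p[1],150),down(-41)),((440,30,270),down(-5,15,20)),(bay(0,-100,2),ROT)],0.1)
E
```

```text
t 16.35 tcp [ 439.7 -109.8   52.1] q [-0.37 -0.03  1.86  0.    1.3   0.34] F [ 0.   0.9 -3.3] w 29.227299775622814
x [ 0.757 -0.653  0.013] y [ 0.014 -0.004 -1.   ]
[[0.06, -4.89, 0.03, -0.18, 0.11, 0.37, 0.1], [0.03, -4.89, 0.02, -0.18, 0.11, 0.37, 0.1], [-1.83, -2.4, 2.11, 2.08, -7.16, -2.23, 0.1], [-1.45, -2.38, 2.41, 2.08, -7.16, -2.23, 0.1], [-1.04, -2.34, 2.65, 2.08, -7.16, -2.23, 0.1]]
[[-0.61, -2.27, 2.84, 2.08, -7.16, -2.23, 0.1], [-0.16, -2.18, 2.97, 2.08, -7.16, -2.23, 0.1], [0.8, 1.47, 4.09, 1.65, -7.38, -2.74, 0.1], [1.24, 1.64, 3.92, 1.65, -7.38, -2.74, 0.1], [1.64, 1.81, 3.68, 1.65, -7.38, -2.74, 0.1]]
[[2.01, 2.0, 3.39, 1.65, -7.38, -2.74, 0.1], [2.32, 2.2, 3.05, 1.65, -7.38, -2.74, 0.1]]
```

Request:
{"method": "step_arm", "body": {"deltas": [[0.06, -4.89, 0.03, -0.18, 0.11, 0.37, 0.1], [0.03, -4.89, 0.02, -0.18, 0.11, 0.37, 0.1], [-1.83, -2.4, 2.11, 2.08, -7.16, -2.23, 0.1], [-1.45, -2.38, 2.41, 2.08, -7.16, -2.23, 0.1], [-1.04, -2.34, 2.65, 2.08, -7.16, -2.23, 0.1]]}}

```text
clock: 16.98
tool_pos: [437.7, -24.5, 222.1]
eef_rot: [0.718, -0.673, 0.068, -0.166]
contact_force: [0.4, -0.2, -2.8]
gripper_width: 29.5
```

Request:
{"method": "step_arm", "body": {"deltas": [[-0.61, -2.27, 2.84, 2.08, -7.16, -2.23, 0.1], [-0.16, -2.18, 2.97, 2.08, -7.16, -2.23, 0.1], [0.8, 1.47, 4.09, 1.65, -7.38, -2.74, 0.1], [1.24, 1.64, 3.92, 1.65, -7.38, -2.74, 0.1]]}}

```text
clock: 17.48
tool_pos: [464.7, 117.0, 258.9]
eef_rot: [0.736, -0.647, -0.192, -0.056]
contact_force: [0.6, -0.3, -2.5]
gripper_width: 29.3
```

```bash
python3 - <<'E'
from bay import *
show()
rows([(bay(0,-95,2),ROT)],0.1)
E
```

```text
t 17.475 tcp [464.7 117.  258.9] q [ 0.03 -0.34  1.74  0.15  1.4  -0.17] F [ 0.6 -0.3 -2.5] w 29.318706697279037
x [0.92  0.166 0.356] y [ 0.332  0.157 -0.93 ]
[[1.77, 2.18, 3.45, 1.46, -6.99, -2.67, 0.1], [2.07, 2.35, 3.16, 1.46, -6.99, -2.67, 0.1], [2.32, 2.53, 2.83, 1.46, -6.99, -2.67, 0.1]]
```

Request:
{"method": "step_arm", "body": {"deltas": [[1.77, 2.18, 3.45, 1.46, -6.99, -2.67, 0.1], [2.07, 2.2, 3.16, 1.46, -6.99, -2.67, 0.1], [2.32, 2.2, 2.83, 1.46, -6.99, -2.67, 0.1], [0, 0, 0, 0, 0, 0, 0.1]]}}

```text
clock: 17.98
tool_pos: [508.5, 240.9, 224.7]
eef_rot: [0.706, -0.602, -0.373, 0.026]
contact_force: [-0.3, -1.3, -3.1]
gripper_width: 29.3
```

```bash
python3 - <<'E'
from held import *
show()
rows([(bay(0,-62,1),ROT)],0.1,vmax=1.5)
overlay("pics/h4.png",52,80,(140,150,150,150),(240,80,150,150),0)
E
```

```text
t 17.975 tcp [508.5 240.9 224.7] q [ 0.24 -0.23  1.77  0.19  1.12 -0.39] F [-0.3 -1.3 -3.1] w 29.27137049957703
x [0.72  0.486 0.495] y [ 0.412  0.275 -0.869]
[[0.12, 1.09, -0.21, -0.12, 0.29, -0.11, 0.1], [0.12, 1.09, -0.21, -0.12, 0.29, -0.11, 0.1], [0.12, 1.09, -0.21, -0.12, 0.29, -0.11, 0.1]]
```

View pics/h4.png

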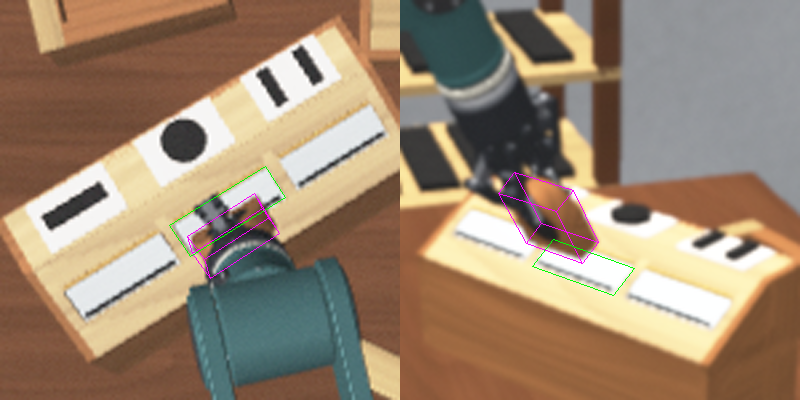

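The round mould is held as predicted, facing the middle flap under the round label. Inserting.

Request:
{"method": "step_arm", "body": {"deltas": [[0.12, 1.09, -0.25, 0, 0.29, 0, 0.1], [0.12, 1.09, -0.21, 0, 0.29, 0, 0.1], [0.12, 1.09, -0.21, 0, 0.29, 0, 0.1]]}}

```text
clock: 18.45
tool_pos: [531.4, 242.7, 200.7]
eef_rot: [0.708, -0.603, -0.367, 0.017]
contact_force: [0.4, -0.4, -2.6]
gripper_width: 29.3
```

```bash
python3 - <<'E'
from bay import *
show()
rows([(bay(0,-25,2),ROT)],0.1,vmax=1.3)
E
```

```text
t 18.45 tcp [531.4 242.7 200.7] q [ 0.24 -0.17  1.77  0.19  1.06 -0.38] F [ 0.4 -0.4 -2.6] w 29.263626584154228
x [0.73  0.467 0.5  ] y [ 0.419  0.272 -0.866]
[[-0.07, 0.97, 0.12, 0.0, -0.08, -0.01, 0.1], [-0.07, 0.97, 0.12, 0.0, -0.08, -0.01, 0.1], [-0.07, 0.97, 0.12, 0.0, -0.08, -0.01, 0.1], [-0.07, 0.97, 0.12, 0.0, -0.08, -0.01, 0.1]]
```

Request:
{"method": "step_arm", "body": {"deltas": [[-0.2, 0.97, 0.12, 0, 0, 0, 0.1], [-0.1, 0.97, 0.12, 0, 0, 0, 0.1], [0, 1.1, 0.12, 0, 0, 0, 0.1]]}}

```text
clock: 18.82
tool_pos: [540.4, 251.8, 171.6]
eef_rot: [0.708, -0.604, -0.367, 0.017]
contact_force: [-3.4, -2.5, -0.4]
gripper_width: 28.7
```

```bash
python3 - <<'E'
from bay import *
show();  s=ctrl.state(); print(rot(s["eef_rot"]).T@s["contact_force"])
rows([(bay(0,-5,2),ROT)],0.1,vmax=1.3)
E
```

```text
t 18.825 tcp [540.4 251.8 171.6] q [ 0.26 -0.12  1.78  0.19  0.99 -0.38] F [-3.4 -2.5 -0.4] w 28.71624567331754
x [0.731 0.467 0.498] y [ 0.418  0.27  -0.867]
[-3.88351119 -1.75948286 -0.26071323]
[[0.03, 0.91, 0.07, 0.02, -0.11, -0.05, 0.1], [0.03, 0.91, 0.07, 0.02, -0.11, -0.05, 0.1], [0.03, 0.91, 0.07, 0.02, -0.11, -0.05, 0.1]]
```

Request:
{"method": "step_arm", "body": {"deltas": [[0, 0.9, 0.07, 0, 0, 0, 0.1], [0, 0.9, 0.07, 0, 0, 0, 0.1], [0, 0.7, 0.07, 0, 0, 0, 0.1]]}}

```text
clock: 19.2
tool_pos: [549.7, 260.9, 147.2]
eef_rot: [0.708, -0.604, -0.366, 0.018]
contact_force: [-1.2, 0.0, -1.2]
gripper_width: 29.0
```

```bash
python3 - <<'E'
from bay import *
show();  s=ctrl.state(); print(rot(s["eef_rot"]).T@s["contact_force"])
rows([(bay(0,-5,2),ROT)],0.1,vmax=1.3)
E
```

```text
t 19.2 tcp [549.7 260.9 147.2] q [ 0.27 -0.08  1.79  0.19  0.94 -0.37] F [-1.2  0.  -1.2] w 29.01722241097353
x [0.731 0.468 0.496] y [ 0.417  0.27  -0.868]
[-1.49606961  0.58009796  0.66947023]
[[0.2, -0.02, -0.05, 0.04, -0.3, -0.25, 0.1]]
```

Base is about 47 mm in. Release, back off, close.

Request:
{"method": "step_arm", "body": {"deltas": [[0, 0, 0, 0, 0, 0, 0.5], [0, 0, 0, 0, 0, 0, 0.5], [0, -1.2, 0, 0, 0, 0, 0.5], [0, -2, 0, 0, 0, 0, 0.5], [0, -2, 0, 0, 0, 0, 0.3]]}}

```text
clock: 19.82
tool_pos: [529.1, 247.5, 197.0]
eef_rot: [0.708, -0.603, -0.368, 0.016]
contact_force: [-0.3, 0.3, 0.3]
gripper_width: 26.3
```

Request:
{"method": "step_arm", "body": {"deltas": [[0, 0, 0, 0, 0, 0, 0], [0, 0, 0, 0, 0, 0, 0], [0, 0, 0, 0, 0, 0, 0]]}}

```text
clock: 20.2
tool_pos: [530.2, 247.6, 201.2]
eef_rot: [0.707, -0.602, -0.371, 0.013]
contact_force: [-0.9, -0.1, -1.0]
gripper_width: -0.2
```

```bash
python3 - <<'E'
from held import *
show()
rows([(bay(0,-40,2),ROT)],0.,vmax=1.3)
overlay("pics/h5.png",-200,1,(140,150,150,150),(240,80,150,150),0)
E
```

```text
t 20.2 tcp [530.2 247.6 201.2] q [ 0.25 -0.18  1.77  0.19  1.04 -0.37] F [-0.9 -0.1 -1. ] w -0.19777269075992246
x [0.725 0.464 0.509] y [ 0.428  0.274 -0.861]
[[-0.24, 1.17, 0.0, 0.09, -0.16, 0.28, 0.0], [-0.23, 1.17, 0.0, 0.09, -0.16, 0.28, 0.0]]
```

View pics/h5.png

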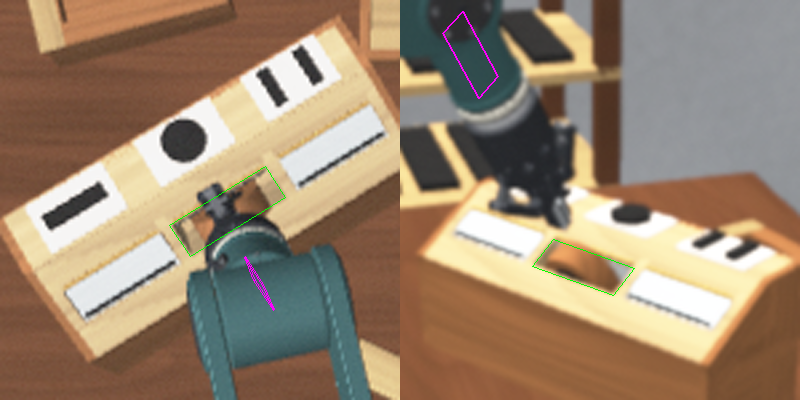

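The round mould has slid most of the way in, is centred, and holds the flap open. Pushing it home.

Request:
{"method": "step_arm", "body": {"deltas": [[-0.2, 1.5, 0, 0, 0, 0.3, 0], [-0.2, 1.5, 0, 0, 0, 0, 0], [0, 1.5, 0, 0, 0, 0, 0], [0, 1.5, 0, 0, 0, 0, 0], [0, 1, 0, 0, 0, 0, 0]]}}

```text
clock: 20.92
tool_pos: [558.6, 266.1, 132.5]
eef_rot: [0.707, -0.603, -0.368, 0.015]
contact_force: [-0.8, -1.4, 0.4]
gripper_width: -0.5
```

```bash
python3 - <<'E'
from bay import *
show();  s=ctrl.state(); print(rot(s["eef_rot"]).T@s["contact_force"])
rows([(bay(0,41,2),ROT)],0.,vmax=1.3)
E
```

```text
t 20.925 tcp [558.6 266.1 132.5] q [ 0.28 -0.04  1.79  0.19  0.89 -0.37] F [-0.8 -1.4  0.4] w -0.4899274889413885
x [0.729 0.466 0.502] y [ 0.422  0.271 -0.865]
[-1.02074693 -1.0963376  -0.73507996]
[[0.01, 0.93, 0.0, 0.05, -0.11, 0.04, 0.0], [0.01, 0.93, 0.0, 0.05, -0.11, 0.04, 0.0], [0.01, 0.93, 0.0, 0.05, -0.11, 0.04, 0.0]]
```

Request:
{"method": "step_arm", "body": {"deltas": [[0, 1, 0, 0, 0, 0, 0], [0, 0.9, 0, 0, 0, 0, 0], [0, 0.5, 0, 0, 0, 0, 0]]}}

```text
clock: 21.3
tool_pos: [569.1, 273.0, 109.3]
eef_rot: [0.707, -0.604, -0.367, 0.016]
contact_force: [-8.0, -4.8, 11.0]
gripper_width: -0.0
```

```bash
python3 - <<'E'
from bay import *
show();  s=ctrl.state(); print(rot(s["eef_rot"]).T@s["contact_force"])
rows([(bay(0,46,2),ROT)],0.,vmax=1.3)
E
```

```text
t 21.3 tcp [569.1 273.  109.3] q [ 0.28  0.01  1.79  0.19  0.85 -0.38] F [-8.  -4.8 11. ] w -0.033073346186054745
x [0.729 0.467 0.5  ] y [ 0.42   0.271 -0.866]
[ -2.52854803 -14.21142896   0.2776081 ]
[[0.11, 0.66, -0.0, 0.11, -0.33, -0.0, 0.0]]
```

Request:
{"method": "step_arm", "body": {"deltas": [[0, 0.3, 0, 0, 0, 0, 0]]}}

```text
clock: 21.42
tool_pos: [570.3, 273.7, 109.1]
eef_rot: [0.707, -0.604, -0.368, 0.017]
contact_force: [-16.8, -8.9, 21.5]
gripper_width: -0.0
```

Request:
{"method": "step_arm", "body": {"deltas": [[0, -1.5, 0, 0, 0, 0, 0], [0, -3, 0, 0, 0, 0, 0], [0, -4, 0, 0, 0, 0, 0], [0, -4, 0, 0, 0, 0, 0], [-1, -4, 0, 0, 0, 0, 0]]}}

```text
clock: 22.05
tool_pos: [489.5, 222.5, 246.6]
eef_rot: [0.708, -0.605, -0.365, 0.021]
contact_force: [-0.1, 0.6, -0.1]
gripper_width: -0.3
```

Request:
{"method": "step_arm", "body": {"deltas": [[-3, -5, 0, 0, 0, 0, 0], [-3, -2, 3, 0, 0, 0, 0], [-4, 0, 4, 0, 0, 0, 0], [-4, 0, 5, 0, 0, 0, 0], [-3, 0, 5, 0, 0, 0, 0]]}}

```text
clock: 22.68
tool_pos: [247.7, 264.9, 232.9]
eef_rot: [0.707, -0.605, -0.366, 0.009]
contact_force: [0.1, -1.4, 0.0]
gripper_width: -0.1
```

```bash
python3 - <<'E'
from held import *
show()
overlay("pics/h6.png",-200,1,(140,150,150,150),(240,80,150,150),0)
T=optics.snapshot("top")
for l,x0 in dict(jar=(446,-218),tub=(469,-358),weight=(588,-361),beaker=(584,-71),brush=(699,-151),billet=(382,77)).items():
    print(l,x0,[np.round(onz(T,d["at"],0)[:2]).tolist() for d in spotter.pinpoint(l,T)][:2])
E
```

```text
t 22.675 tcp [247.7 264.9 232.9] q [ 0.75 -0.76  2.06 -0.1   1.31  0.19] F [ 0.1 -1.4  0. ] w -0.0916010162278295
x [0.732 0.456 0.507] y [ 0.431  0.267 -0.862]
jar (446, -218) [[448.0, -212.0]]
tub (469, -358) [[465.0, -366.0]]
weight (588, -361) [[585.0, -364.0]]
beaker (584, -71) [[575.0, -71.0]]
brush (699, -151) [[699.0, -154.0]]
billet (382, 77) [[377.0, 76.0]]
```

View pics/h6.png

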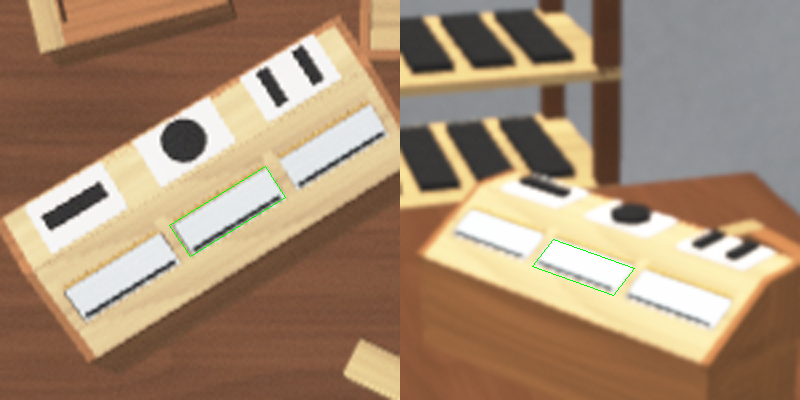

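All three flaps look shut, with nothing showing outside them. Joint 2 sits at its limit, so I'll ease forward before handing in.

Request:
{"method": "step_arm", "body": {"deltas": [[3, 2, 0, 0, 0, 0, 0], [3, 2, 0, 0, 0, 0, 0], [0, 0, 0, 0, 0, 0, 0]]}}

```text
clock: 23.5
tool_pos: [319.5, 297.6, 232.4]
eef_rot: [0.707, -0.608, -0.361, 0.0]
contact_force: [-0.4, 0.3, -0.7]
gripper_width: 0.2
```

```bash
python3 - <<'E'
from plan import *
show(); print(np.abs(ctrl.state()["joint_vel"]).max()); print(ctrl.sign_off())
E
```

```text
t 23.5 tcp [319.5 297.6 232.4] q [ 0.67 -0.56  1.97 -0.07  1.2   0.14] F [-0.4  0.3 -0.7] w 0.20843448156754568
x [0.739 0.44  0.511] y [ 0.439  0.261 -0.86 ]
0.03549009123888972
the job is handed in; nothing more can be done
None
```

Both moulds are in their own bays and the job is handed in at 23.5 s: the bar mould in the left bay under the bar label, the round mould in the middle bay under the cake label. I pushed each one in base first through its flap, then drove it onto the stop with closed fingertips.

**Last checks:**
- **Flaps:** all three look shut in both camera views, with nothing showing outside them.
- **Robot:** the arm is clear and the force reading is near zero.
- **Bench:** the jar, tub, weight, beaker, brush and billet measured within 10 mm of where they started, which is within measuring noise.

**Disagreements and near-misses:**
- **Depth:** the tool read about 39–41 mm inside at the stop instead of the nominal 46 mm. I put this down to a few mm of calibration error, since the two cameras disagreed by about 5 mm. I could not measure the moulds' final depth directly behind the shut flaps.
- **Force:** the bar mould's final push read about 87 N along the push (91 N in all), under the 120 N limit but more than needed.
- **Joint range:** joint 2 read -0.76, its lower limit, during the final retreat. I moved it off before handing in and saw no fault reported.

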